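# Uncover the sprung tweezers and hold them squeezed to their gap mark

## Robot

A 7-joint arm with a two-finger parallel gripper is mounted at the origin on a cart in front of the work surface, level with it; the furniture and walls round the work are solid. World frame = base frame: x ahead of the robot, y to its left, z up, the work surface at z = 0. Lengths are in m, angles in rad, forces in N, time in s.
With the tool pointing down it reaches from about 0.35 to 0.9 m from the base axis. Payload 7.2 kg.
Tool frame: the origin (TCP) lies between the finger pads; the fingertips stand 11 mm ahead of it and the grasp point (between the pads) lies 8 mm behind it; z points along the fingers, y is the direction in which the jaws open and shut (so a half turn about z gives the same grasp; the last joint's range is limited). The gripper opens to 85 mm and grips with 20 to 120 N. Pads are 22 mm wide; open, the fingers measure 114 mm over their backs; the gripper's body (76 mm by 85 mm) begins 54 mm behind the grasp point. The pads swing forward as they close: fully open they stand 13 mm farther back than shut.
Start: joints at [1.274, 0.411, -0.013, 1.596, 0.006, 1.134, -0.082], TCP at [0.142, -0.609, 0.242] pointing down, gripper open.
Joint ranges: [-2.95, 2.95], [-0.29, 1.99], [-1.47, 1.44], [0.14, 2.54], [-1.03, 4.17], [0.13, 1.85], [-2.86, 2.86]. Speed limits (rad/s): [2.39, 2.39, 3.01, 3.01, 3.14, 3.14, 3.14].

## Interface

Orientations are given as a unit quaternion [x, y, z, w].
In Python, from rig import ctrl gives the robot as it stands.
- The arm moves only by the tool servo_tool, never from a script. Its argument "steps" is a list of rows, each an object with "xyz": the shift along the tool's x, y, z in m, a list of three; "delta_rot": the turn, a rotation vector about the tool's x, y, z in degrees, a list of three; "jaw": the closure in counts, from 0 (fully open) to 255 (shut). In form: [{"xyz": [tx, ty, tz], "delta_rot": [ax, ay, az], "jaw": jaw}, ...]. A call has 1 to 20 rows; each row is the pose to reach, as a shift and turn from the pose commanded when the call began, along the tool's axes at that moment; what a row does not reach only later rows make up. A row lasts 1/12 s, in which the tool goes at most 41.7 mm and 7.16 degrees, less where a joint would pass 70% of its speed; a pose out of reach is approached as far as the arm can. A call with a gripper value outside its range is refused whole. The fingers move at their own pace and stop on an object; "force" is the grip in N (left out, the last holds). Time passes only in rows, so rows that repeat a pose let the fingers close. It gives the time, the measured TCP pose, the force and the opening at its end, in the units of the state.
- ctrl.read_state(): the state, without advancing time (a new reading comes with each control period).
- ctrl.grab_frame(name): name is "scene" or "top" or "wrist"; returns a dict with "image" (480x640x3 uint8, red, green, blue), "fov_y" (degrees; the focal length in pixels is half the picture's height over the tangent of half this angle, whatever the lens; pixels are square), "cx", "cy" (the principal point, pixels), "dist" ([k1, k2, p1, p2, k3] as OpenCV has them; the pictures are not rectified), "origin" and "orientation" of the camera in the world. Camera axes: x right, y up, looking along -z (the intrinsics and any distortion apply to the point x, -y, -z); pixel columns grow to the right and rows downward; lengths in m; the calibration is good to about 2 mm. A picture is of the moment at which its call begins. There is no depth.
- ctrl.hand_in(): hands the job in, once; it reports no verdict.
Trained networks look in a picture, given as the dict that the camera call returned (one of the last four; its "shot" number tells which), for a name from the list of things; names that differ only in an ending like _2 or _b are one class to them, and where a whole thing is asked for, a point or a joint stands for the part that bears it (a point fixed in the world has none). Each returns a list of dicts, best first, with "confidence" (0 to 1); they miss things now and then, are a little off and sometimes report something else, mostly with a low value. They report only what shows in the picture. A call takes as long as a camera call. They do not tell look-alikes from the thing itself.
- ctrl.boxes_of(picture, query): "position" ([column, row] in pixels, amid what is visible of it).
The state is a dict: "t": time; "joint_positions": joint angles; "qvel": joint speeds; "effort": joint torques, N m; "tool_pos": TCP position; "orientation": TCP orientation; "wrist_force": force on the tool from outside, world axes, zero at the start; "torque": the same for the moment, N m; "grip_width": finger opening in m.
Only numpy, scipy, OpenCV 4.12 (cv2) and the standard library are available. Lean on these libraries where they do the work, as an engineer would, in place of code of your own. Each camera call takes 0.05 s, during which the arm holds its last target.

## Task

Get the sprung lens tweezers ready to receive a 10 mm lens: lift the loose cover off their tips and set it down upright in the shallow dish. Then take the tweezers by their finger grips, lift them level at least 6 cm clear of their stand, and squeeze them until the tips stand over the two gauge lines (a 10 mm tip gap), never pinching the tips shut. Keep that gap steady for about three seconds and finish while still holding the tweezers up in the air.

Things in the scene. Friction and masses are not known exactly. Their poses are not given: they have to be found in the camera images.
- stand: Fixed tweezers stand: dark steel plate 8 mm thick, x -110 to +70, y -42 to +42 mm, black channel block at the rear (to 46 mm high), black post in front. Origin on the bench below the middle of the resting tweezers' grips; x points along the tweezers to the tips, y across, z up. Nothing stands beside the grips. The tweezers lie loosely on block and post and lift straight up.
- tweezers_grip (a point): Point midway between the finger grips of the steel sprung tweezers (75 g, 160 mm long, balanced here); x to the tips, y across (the way they are squeezed), z up; 45 mm above the bench at rest. The knurled grips are 30 mm long (x), 14 mm high. Width over the grips: 48 mm at rest, 40 mm at tip gap 22, 32 mm at tip gap 10 (the mark), 26 mm nearly shut: 1 mm of squeeze closes the tips by 1.5 mm.
- tip_l (a point): Inner edge of the left (+y) tip, 45 mm ahead of the grips. Distance tip_l to tip_r is the tip gap, 34 mm at rest. A thin tongue under the legs ends below the tips in a 46 mm wide plate with two dark engraved lines; at the 10 mm mark the inner edge of each tip stands over its line. The tongue does not stop the legs.
- tip_r (a point): Inner edge of the right (-y) tip. The legs swing about the bow, 85 mm behind the grips, and spring back with about 2 N per leg at the grips when first squeezed, 7 N at the mark; at the mark the outer faces of the grips are parallel.
- leg_l (a joint): Swing of the left leg, rad: 0 at rest (open), 0.092 at the mark, 0.13 with the tips shut.
- leg_r (a joint): Swing of the right leg, in the same way. Tip gap = 34 mm - 130 mm x (leg_l + leg_r).
- cover: Loose grey plastic tip cover (about 60 g): inverted channel 44 mm (x) by 60 mm (y), 56 mm high, ridge handle on top (86 mm over all), open below and to the rear. Origin at the centre of its underside, axes as the stand's. It stands on the stand's 8 mm plate over the tips, 41 to 44 mm ahead of the grips, 3 mm clear of the legs: lift it straight up at least 60 mm.
- cover_handle (a point): Middle of the cover's ridge handle, 72 mm above its underside: a solid flat rib 32 mm long (x), 12 mm thick (y), reaching from 56 to 86 mm.
- dish: Fixed round shallow resin dish on the bench, 162 mm across, 37 mm high, origin on the bench under its centre; its flat floor is 6 mm above the bench and about 130 mm across clear of the wall.
There are look-alikes about, which are no part of the job. What is shaped like the cover but red is not meant.

How it is judged:
On the way, in this order (a step that is already met when the one before it is completed fails the run):
1. the cover stands upright in the dish, let go (horizontal distance between cover and dish below 0.045 m and height (world z) of cover below 0.013 m and angle between cover's own z axis and vertical below 0.12 rad and contact force between the fingers and cover below 0.05 N and linear speed of cover below 0.02 m/s), for 0.2 s.
2. the tweezers are held up clear of the stand with the tips at the marked gap, steadily for 1.5 s (z of tweezers_grip in the frame of stand above 0.095 m and angle between tweezers_grip's own z axis and vertical below 0.35 rad and distance between tip_l and tip_r between 0.0075 and 0.0125 m and contact force between the fingers and leg_l above 1 N and contact force between the fingers and leg_r above 1 N and velocity of joint leg_l between -0.1 and 0.1 rad/s and velocity of joint leg_r between -0.1 and 0.1 rad/s), for 1.5 s.
At the end, for the whole second after the job is handed in: The cover stands upright (within 0.12 rad) and still on the floor of the dish, its centre within 45 mm of the dish's, not touched by the fingers. The tweezers are held by both legs, level within 0.35 rad, at least 50 mm above where they lay, with a steady tip gap of 10 mm within 2.5 mm (all of step 1 and all of step 2); the arm keeps its last pose, push and grip.
It fails at once if the tips are pinched shut (gap under 3 mm) (distance between tip_l and tip_r below 0.003 m).
It also fails if it takes over 51 s, if anything falls off the work surface, if the arm or the gripper's body presses on something with over 40 N, if the wrist force passes 120 N, or if a joint passes its speed limit or range.

## Working session

There is one attempt and no reset: what is moved stays moved. The work goes in short steps, Python scripts to look and compute and a tool call to move; the robot and the scene stay as the last step left them, time stands still between calls to the robot, and variables do not carry over. Pictures are saved under pics/ and viewed, and the job is handed in when it is done.

Besides the shell and the picture viewer there is one more tool, called after ">>>" by a JSON object that holds its "name" and its "arguments", one argument or row to a line. servo_tool: Moves the arm, as the interface text tells. Its arguments: {"type":"object","properties":{"steps":{"type":"array","items":{"type":"object","properties":{"xyz":{"type":"array","items":{"type":"number"}},"delta_rot":{"type":"array","items":{"type":"number"}},"jaw":{"type":"number"}}}},"force":{"type":"number"}},"required":["steps"]}

```bash
mkdir -p pics; ls
python3 - <<'E'
from rig import ctrl
import cv2,json
s=ctrl.read_state(); print(s)
for n in ["scene","top"]:
    p=ctrl.grab_frame(n)
    cv2.imwrite(f"pics/{n}0.png",p["image"][:,:,::-1])
    print(n,{k:v for k,v in p.items() if k!="image"})
    for q in ["stand","tweezers_grip","tip_l","tip_r","cover","cover_handle","dish"]:
        print(q,[(d["position"],round(d["confidence"],2)) for d in ctrl.boxes_of(p,q)][:4])
E
```

```text
pics
{'t': 0.0, 'joint_positions': array([ 1.27380741,  0.41190464, -0.01273413,  1.59704543,  0.00558871,
        1.13428827, -0.08223038]), 'qvel': array([-0.00109117,  0.00065627, -0.00046927,  0.00010994, -0.00055781,
       -0.00039982, -0.00056606]), 'effort': array([-1.99333267e-04, -6.00629067e+01,  6.82598501e-01, -2.99405676e+01,
        1.39207294e-02,  1.07974053e-02,  1.99512215e-05]), 'tool_pos': array([ 0.14161772, -0.60825524,  0.24144941]), 'orientation': array([ 9.93463208e-01,  1.14149932e-01, -1.39010980e-04, -7.93049967e-04]), 'wrist_force': array([0.69929737, 0.19014439, 0.12427904]), 'torque': array([ 0.0182794 , -0.00482741,  0.01802905]), 'grip_width': 0.08550402753878539}
scene {'fov_y': 47.310922645114836, 'cx': 317.9786286977045, 'cy': 243.89960336655895, 'dist': array([-0.10252582,  0.        ,  0.        ,  0.        ,  0.        ]), 'origin': array([ 0.04430768, -1.12791633,  1.16694819]), 'orientation': array([ 0.33806438, -0.08312096, -0.21447727,  0.91258034]), 'shot': 1}
stand [([313.0, 255.2], 0.72)]
tweezers_grip [([314.5, 241.4], 0.7)]
tip_l [([3
[... 327 characters left out ...]
 'cx': 328.52746563114243, 'cy': 241.4946287464162, 'dist': array([-0.04669359,  0.        ,  0.        ,  0.        ,  0.        ]), 'origin': array([ 0.36343154, -0.27887432,  1.10819917]), 'orientation': array([ 0.03905626, -0.03109799, -0.69771581,  0.7146329 ]), 'shot': 2}
stand [([325.1, 241.0], 0.73), ([345.7, 235.8], 0.61)]
tweezers_grip [([327.7, 236.7], 0.92), ([358.8, 220.7], 0.69)]
tip_l [([338.6, 239.9], 0.57), ([335.4, 224.1], 0.56)]
tip_r [([338.6, 239.9], 0.57), ([335.4, 224.1], 0.56)]
cover [([500.0, 225.0], 0.96), ([358.8, 219.3], 0.75), ([408.9, 260.3], 0.66)]
cover_handle [([358.7, 224.9], 0.87), ([502.9, 223.3], 0.81), ([411.3, 261.7], 0.76)]
dish [([192.8, 251.4], 0.8)]
```

View pics/scene0.png

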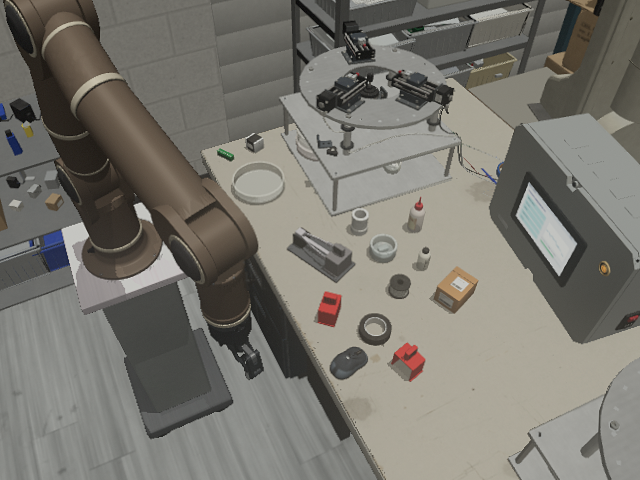

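View pics/top0.png

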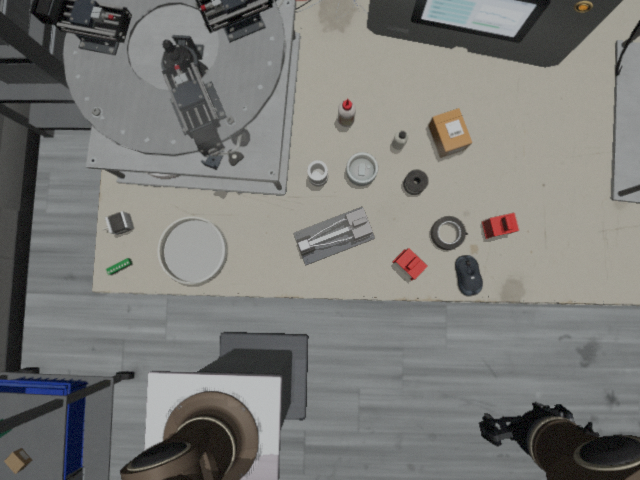

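The grey cover sits on the stand's tips end at scene (338,260) and top (359,222). The other two cover shapes, scene (411,358) and (330,307) (top (500,225) and (410,262)), are red, so they aren't meant. The dish is at top (193,251), scene (257,182). Next I'll take enlarged crops to confirm this and to measure.

```bash
cat > h.py <<'E'
import numpy as np,cv2
from scipy.spatial.transform import Rotation as R
from rig import ctrl
def cam(p):
    f=240/np.tan(np.radians(p["fov_y"])/2)
    K=np.array([[f,0,p["cx"]],[0,f,p["cy"]],[0,0,1]])
    Rwc=R.from_quat(p["orientation"]).as_matrix()@np.diag([1,-1,-1])
    return K,np.array(p["dist"]),Rwc,np.array(p["origin"])
def proj(p,X):
    K,d,Rw,o=cam(p); X=np.atleast_2d(X)
    return cv2.projectPoints(np.ascontiguousarray((X-o)@Rw),np.zeros(3),np.zeros(3),K,d)[0].reshape(-1,2)
def back(p,uv,z):
    K,d,Rw,o=cam(p)
    n=cv2.undistortPoints(np.array(uv,float).reshape(-1,1,2),K,d).reshape(-1,2)
    r=np.c_[n,np.ones(len(n))]@Rw.T
    return o+r*((z-o[2])/r[:,2])[:,None]
def crop(p,name,c,w,h,s):
    x,y=int(c[0]-w/2),int(c[1]-h/2); x=max(x,0);y=max(y,0)
    im=p["image"][y:y+h,x:x+w,::-1]
    cv2.imwrite(f"pics/{name}.png",cv2.resize(im,None,fx=s,fy=s,interpolation=cv2.INTER_CUBIC)); print(name,"offset",x,y,"scale",s)
E
python3 - <<'E'
from h import *
p=ctrl.grab_frame("top"); crop(p,"topc",(335,235),110,80,7)
print(back(p,[(193,251)],0.037),back(p,[(334,235)],0.04))
K,d,Rw,o=cam(p)
q=ctrl.grab_frame("scene"); crop(q,"scc",(322,252),90,70,8)
import pickle; pickle.dump((p,q),open("f0.pkl","wb"))
E
```

```text
topc offset 280 195 scale 7
[[0.44010142 0.05176783 0.037     ]] [[ 0.48516085 -0.27791154  0.04      ]]
scc offset 277 217 scale 8
```

View pics/topc.png

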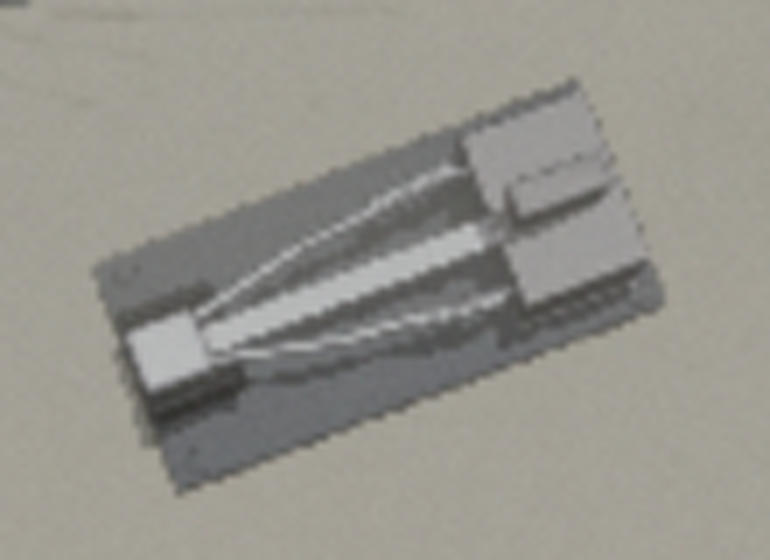

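View pics/scc.png

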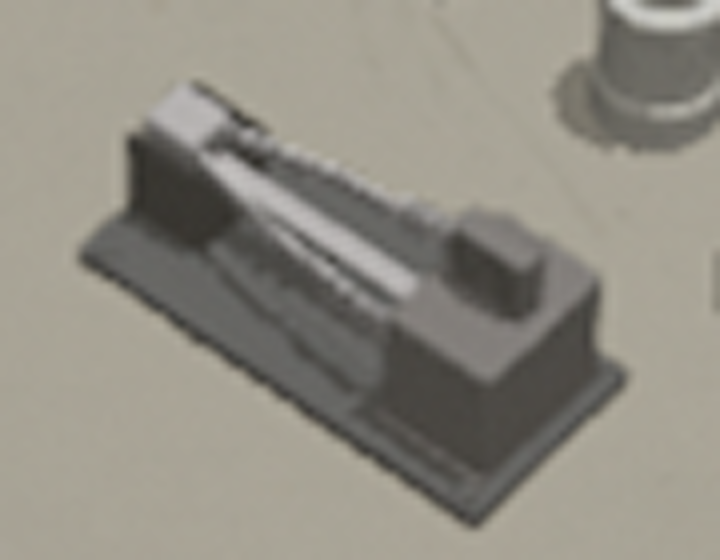

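Run:
```python
from h import *
import pickle
from scipy.optimize import least_squares
p,q=pickle.load(open("f0.pkl","rb"))
obT=np.array([(95,270),(178,493),(663,305),(577,82)])/7+[280,195]
mT=np.array([(-110,42,8),(-110,-42,8),(70,-42,8),(70,42,8)])/1e3
obS=np.array([(83,250),(475,518),(627,374)])/8+[277,217]
mS=mT[[1,2,3]]
def tr(v,m):
    c,s=np.cos(v[2]),np.sin(v[2]); return m@np.array([[c,s,0],[-s,c,0],[0,0,1]])+[v[0],v[1],0]
for use in ["T","S","TS"]:
    def f(v):
        r=[]
        if "T" in use: r.append((proj(p,tr(v,mT))-obT).ravel())
        if "S" in use: r.append((proj(q,tr(v,mS))-obS).ravel())
        return np.concatenate(r)
    r=least_squares(f,[0.485,-0.278,-1.2]); print(use,r.x,np.degrees(r.x[2]),np.round(r.fun,1))
v=r.x
# cover handle top corners check: crop coordinates
for cx in (42.5,):
  m=np.array([(cx-16,-6,94),(cx+16,-6,94),(cx+16,6,94),(cx-16,6,94),(cx-22,-30,64),(cx+22,-30,64),(cx+22,30,64),(cx-22,30,64)])/1e3
  print(np.round((proj(p,tr(v,m))-[280,195])*7)); print(np.round((proj(q,tr(v,m))-[277,217])*8))
g=p["image"]; 
# dish circle fit in top
hsv=g[200:300,140:240].astype(float)
crop(p,"dishT",(193,250),90,90,6); crop(q,"dishS",(257,182),90,70,7)
```

```text
T [ 0.49414047 -0.29662904 -1.17680739] -67.4260964900036 [-0.7 -0.3 -0.1  0.4  0.7  0.1  0.1 -0.3]
S [ 0.49424632 -0.29858528 -1.18260414] -67.7582262604371 [-0.8 -0.5 -0.   0.5  0.8 -0.2]
TS [ 0.49422319 -0.29719727 -1.17812328] -67.50149145696848 [-0.5 -0.4  0.1  0.4  1.   0.1  0.4 -0.3 -1.1 -0.7 -0.2  0.1  0.6 -0.6]
[[525. 221.]
 [619. 185.]
 [605. 150.]
 [511. 186.]
 [530. 308.]
 [656. 260.]
 [588.  90.]
 [463. 138.]]
[[450. 220.]
 [526. 270.]
 [550. 249.]
 [473. 199.]
 [386. 313.]
 [490. 383.]
 [606. 275.]
 [503. 208.]]
dishT offset 148 205 scale 6
dishS offset 212 147 scale 7
```

View pics/dishT.png

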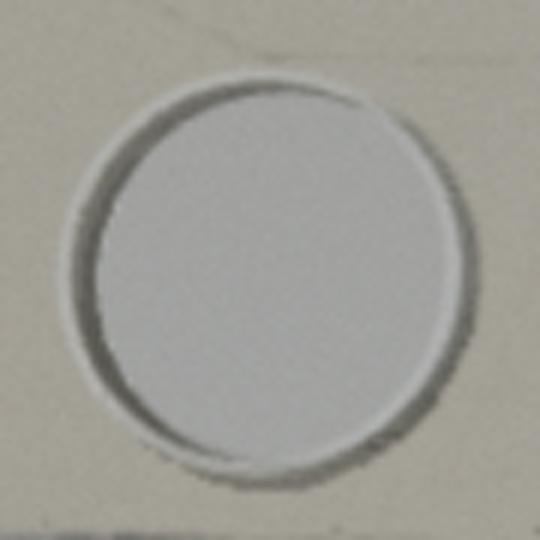

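View pics/dishS.png

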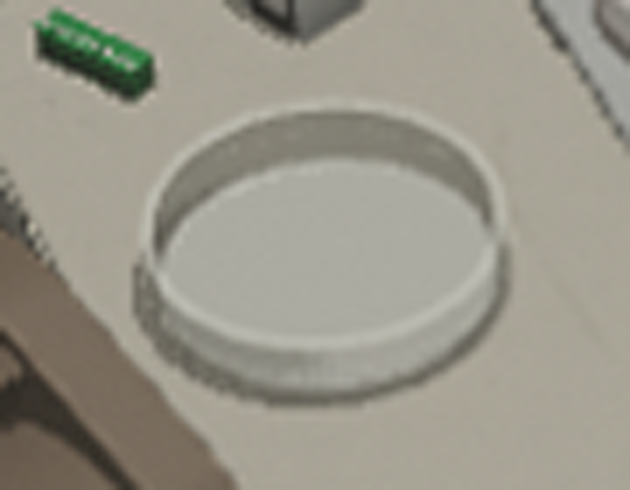

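```bash
cat >> h.py <<'E'
import sys
def need(target,theta_deg,cmd=None):
    """shift (tool axes, mm) and rotvec (deg) from the current pose to tool-down pose, yaw theta"""
    s=ctrl.read_state(); Rc=R.from_quat(s["orientation"]); 
    Rt=R.from_euler("z",theta_deg,degrees=True)*R.from_euler("x",180,degrees=True)
    d=Rc.inv().apply(np.array(target)-s["tool_pos"])
    rv=(Rc.inv()*Rt).as_rotvec(degrees=True)
    print("t",round(s["t"],2),"pos",np.round(s["tool_pos"],4),"w",round(s["grip_width"]*1e3,2),"F",np.round(s["wrist_force"],2),"shift mm",np.round(d*1e3,1),"rot",np.round(rv,2))
E
python3 - <<'E'
from h import *
import pickle
p,q=pickle.load(open("f0.pkl","rb"))
print(back(p,[(191.7,250.3)],.037),back(q,[(258.6,178.9)],.037))
print("fixture",back(p,[(180,178)],.15))
need([0.510,-0.336,0.20],112.5)
E
```

```text
[[0.44167216 0.0549391  0.037     ]] [[0.44176836 0.05205365 0.037     ]]
fixture [[0.58754985 0.05364747 0.15      ]]
t 0.9 pos [ 0.1417 -0.6087  0.2423] w 85.51 F [-0.49 -0.49 -1.12] shift mm [ 420.5 -182.1   42.3] rot [ -0.     0.   -99.39]
```

>>> {"name": "servo_tool", "arguments": {
  "steps": [
    {"xyz": [0.42, -0.182, 0.042], "delta_rot": [0, 0, -99.4], "jaw": 110},
    {"xyz": [0.42, -0.182, 0.042], "delta_rot": [0, 0, -99.4], "jaw": 110},
    {"xyz": [0.42, -0.182, 0.042], "delta_rot": [0, 0, -99.4], "jaw": 110},
    {"xyz": [0.42, -0.182, 0.042], "delta_rot": [0, 0, -99.4], "jaw": 110},
    {"xyz": [0.42, -0.182, 0.042], "delta_rot": [0, 0, -99.4], "jaw": 110},
    {"xyz": [0.42, -0.182, 0.042], "delta_rot": [0, 0, -99.4], "jaw": 110},
    {"xyz": [0.42, -0.182, 0.042], "delta_rot": [0, 0, -99.4], "jaw": 110},
    {"xyz": [0.42, -0.182, 0.042], "delta_rot": [0, 0, -99.4], "jaw": 110},
    {"xyz": [0.42, -0.182, 0.042], "delta_rot": [0, 0, -99.4], "jaw": 110},
    {"xyz": [0.42, -0.182, 0.042], "delta_rot": [0, 0, -99.4], "jaw": 110},
    {"xyz": [0.42, -0.182, 0.042], "delta_rot": [0, 0, -99.4], "jaw": 110},
    {"xyz": [0.42, -0.182, 0.042], "delta_rot": [0, 0, -99.4], "jaw": 110},
    {"xyz": [0.42, -0.182, 0.042], "delta_rot": [0, 0, -99.4], "jaw": 110},
    {"xyz": [0.42, -0.182, 0.042], "delta_rot": [0, 0, -99.4], "jaw": 110},
    {"xyz": [0.42, -0.182, 0.042], "delta_rot": [0, 0, -99.4], "jaw": 110},
    {"xyz": [0.42, -0.182, 0.042], "delta_rot": [0, 0, -99.4], "jaw": 110}
  ],
  "force": 20
}}

```text
t: 2.23
tool_pos: [0.5094, -0.3364, 0.2002]
orientation: [0.557, 0.83, 0.0, -0.0]
wrist_force: [0.1, -0.2, 0.6]
grip_width: 0.0483
```

Run:
```python
from h import *
import pickle
w=ctrl.grab_frame("wrist"); cv2.imwrite("pics/w1.png",w["image"][:,:,::-1])
pickle.dump(w,open("w1.pkl","wb")); print(w["origin"],w["orientation"])
a=np.radians(-67.5);c,s=np.cos(a),np.sin(a)
T=lambda m:np.array(m)/1e3@np.array([[c,s,0],[-s,c,0],[0,0,1]])+[.4942,-.297,0]
cx=42
print(np.round(proj(w,T([(cx-16,-6,94),(cx+16,-6,94),(cx+16,6,94),(cx-16,6,94),(cx-22,-30,64),(cx+22,-30,64),(cx+22,30,64),(cx-22,30,64)]))))
print(np.round(proj(w,T([(-110,42,8),(-110,-42,8),(70,-42,8),(70,42,8)]))))
need([0.510,-0.336,0.080],112.5)
```

```text
[ 0.47941458 -0.26423433  0.33187473] [-0.15263409 -0.03002389  0.19102138  0.96918122]
[[313. 217.]
 [314. 263.]
 [331. 263.]
 [332. 217.]
 [281. 199.]
 [283. 256.]
 [361. 256.]
 [363. 199.]]
[[375.  23.]
 [268.  23.]
 [276. 241.]
 [368. 240.]]
t 2.28 pos [ 0.5093 -0.3365  0.2003] w 48.66 F [ 0.02  0.13 -0.32] shift mm [  0.2   0.8 120.3] rot [ 0.   -0.   -0.25]
```

View pics/w1.png

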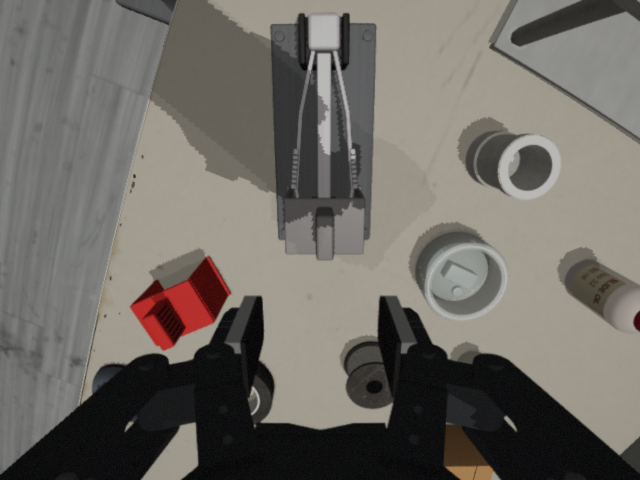

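The wrist image shows the grey cover over the tips, with its ridge at (325,233) and its roof at (286–365, 198–255), against a prediction of (322,240). The red cover at (180,300) is not touched. I'll shift 2 mm, then go down and grip.

>>> {"name": "servo_tool", "arguments": {
  "steps": [
    {"xyz": [0.002, 0.002, 0.03], "delta_rot": [0, 0, 0], "jaw": 110},
    {"xyz": [0.002, 0.002, 0.06], "delta_rot": [0, 0, 0], "jaw": 110},
    {"xyz": [0.002, 0.002, 0.09], "delta_rot": [0, 0, 0], "jaw": 110},
    {"xyz": [0.002, 0.002, 0.11], "delta_rot": [0, 0, 0], "jaw": 120},
    {"xyz": [0.002, 0.002, 0.12], "delta_rot": [0, 0, 0], "jaw": 140},
    {"xyz": [0.002, 0.002, 0.12], "delta_rot": [0, 0, 0], "jaw": 160},
    {"xyz": [0.002, 0.002, 0.12], "delta_rot": [0, 0, 0], "jaw": 160},
    {"xyz": [0.002, 0.002, 0.12], "delta_rot": [0, 0, 0], "jaw": 160}
  ]
}}

```text
t: 2.95
tool_pos: [0.5116, -0.3341, 0.0819]
orientation: [0.556, 0.831, 0.0, 0.001]
wrist_force: [0.8, 0.8, -0.8]
grip_width: 0.0317
```

>>> {"name": "servo_tool", "arguments": {
  "steps": [
    {"xyz": [0, 0, 0], "delta_rot": [0, 0, 0], "jaw": 180},
    {"xyz": [0, 0, 0.001], "delta_rot": [0, 0, 0], "jaw": 200},
    {"xyz": [0, 0, 0.001], "delta_rot": [0, 0, 0], "jaw": 220},
    {"xyz": [0, 0, 0.001], "delta_rot": [0, 0, 0], "jaw": 240},
    {"xyz": [0, 0, 0.001], "delta_rot": [0, 0, 0], "jaw": 240},
    {"xyz": [0, 0, 0.001], "delta_rot": [0, 0, 0], "jaw": 240}
  ],
  "force": 30
}}

```text
t: 3.45
tool_pos: [0.511, -0.3339, 0.0802]
orientation: [0.556, 0.831, -0.0, 0.001]
wrist_force: [-1.1, 0.9, 6.0]
grip_width: 0.0117
```

Run:
```python
from h import *
need([0.5116,-0.3341,0.17],112.5)
```

```text
t 3.45 pos [ 0.511  -0.3339  0.0802] w 11.66 F [-1.09  0.95  6.04] shift mm [ -0.5   0.5 -89.8] rot [ 0.03  0.07 -0.  ]
```

>>> {"name": "servo_tool", "arguments": {
  "steps": [
    {"xyz": [0, 0, -0.01], "delta_rot": [0, 0, 0], "jaw": 240},
    {"xyz": [0, 0, -0.025], "delta_rot": [0, 0, 0], "jaw": 240},
    {"xyz": [0, 0, -0.045], "delta_rot": [0, 0, 0], "jaw": 240},
    {"xyz": [0, 0, -0.07], "delta_rot": [0, 0, 0], "jaw": 240},
    {"xyz": [0, 0, -0.09], "delta_rot": [0, 0, 0], "jaw": 240},
    {"xyz": [0, 0, -0.1], "delta_rot": [0, 0, 0], "jaw": 240},
    {"xyz": [0, 0, -0.1], "delta_rot": [0, 0, 0], "jaw": 240}
  ]
}}

```text
t: 4.03
tool_pos: [0.5118, -0.3341, 0.1821]
orientation: [0.556, 0.831, 0.0, 0.002]
wrist_force: [-0.3, 0.3, -1.6]
grip_width: 0.0113
```

Run:
```python
from h import *
w=ctrl.grab_frame("wrist"); cv2.imwrite("pics/w2.png",w["image"][:,:,::-1])
need([0.4417,0.0535,0.18],112.5)
```

```text
t 4.08 pos [ 0.5109 -0.3338  0.1802] w 11.5 F [-0.34 -0.29 -1.43] shift mm [384.3  84.3  -0.4] rot [0.05 0.1  0.  ]
```

View pics/w2.png

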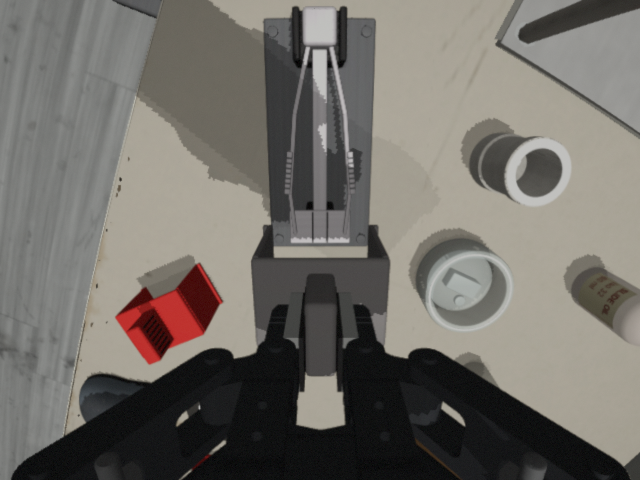

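The cover is held level in the jaws at (320,310), and the tweezers at (320,130) haven't moved. Next I'll carry it to the dish.

>>> {"name": "servo_tool", "arguments": {
  "steps": [
    {"xyz": [0.015, 0.003, 0], "delta_rot": [0, 0, 0], "jaw": 240},
    {"xyz": [0.045, 0.01, 0], "delta_rot": [0, 0, 0], "jaw": 240},
    {"xyz": [0.08, 0.018, 0], "delta_rot": [0, 0, 0], "jaw": 240},
    {"xyz": [0.115, 0.025, 0], "delta_rot": [0, 0, 0], "jaw": 240},
    {"xyz": [0.15, 0.033, 0], "delta_rot": [0, 0, 0], "jaw": 240},
    {"xyz": [0.185, 0.041, 0], "delta_rot": [0, 0, 0], "jaw": 240},
    {"xyz": [0.22, 0.048, 0], "delta_rot": [0, 0, 0], "jaw": 240},
    {"xyz": [0.255, 0.056, 0], "delta_rot": [0, 0, 0], "jaw": 240},
    {"xyz": [0.29, 0.064, 0], "delta_rot": [0, 0, 0], "jaw": 240},
    {"xyz": [0.325, 0.071, 0], "delta_rot": [0, 0, 0], "jaw": 240},
    {"xyz": [0.355, 0.078, 0], "delta_rot": [0, 0, 0], "jaw": 240},
    {"xyz": [0.375, 0.082, 0], "delta_rot": [0, 0, 0], "jaw": 240},
    {"xyz": [0.384, 0.084, 0], "delta_rot": [0, 0, 0], "jaw": 240},
    {"xyz": [0.384, 0.084, 0], "delta_rot": [0, 0, 0], "jaw": 240},
    {"xyz": [0.384, 0.084, 0], "delta_rot": [0, 0, 0], "jaw": 240}
  ]
}}

```text
t: 5.33
tool_pos: [0.4409, 0.0525, 0.1785]
orientation: [0.555, 0.832, -0.001, -0.0]
wrist_force: [0.4, -0.7, 0.4]
grip_width: 0.0115
```

Run:
```python
from h import *
w=ctrl.grab_frame("wrist"); cv2.imwrite("pics/w3.png",w["image"][:,:,::-1])
need([0.4417,0.0535,0.080],112.5)
```

```text
t 5.38 pos [0.4411 0.0519 0.1786] w 11.71 F [-0.21 -1.26 -0.2 ] shift mm [ 1.3  1.3 98.6] rot [-0.08  0.   -0.06]
```

View pics/w3.png

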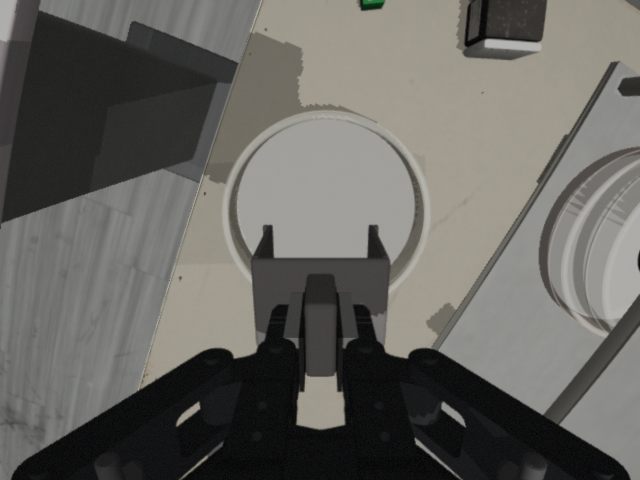

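The dish is at (327,205) and the cover is aligned over it, since the camera looks at a slant. I'll lower it.

>>> {"name": "servo_tool", "arguments": {
  "steps": [
    {"xyz": [0.001, 0.001, 0.02], "delta_rot": [0, 0, 0], "jaw": 240},
    {"xyz": [0.001, 0.001, 0.045], "delta_rot": [0, 0, 0], "jaw": 240},
    {"xyz": [0.001, 0.001, 0.07], "delta_rot": [0, 0, 0], "jaw": 240},
    {"xyz": [0.001, 0.001, 0.088], "delta_rot": [0, 0, 0], "jaw": 240},
    {"xyz": [0.001, 0.001, 0.095], "delta_rot": [0, 0, 0], "jaw": 240},
    {"xyz": [0.001, 0.001, 0.098], "delta_rot": [0, 0, 0], "jaw": 240},
    {"xyz": [0.001, 0.001, 0.099], "delta_rot": [0, 0, 0], "jaw": 240},
    {"xyz": [0.001, 0.001, 0.099], "delta_rot": [0, 0, 0], "jaw": 240},
    {"xyz": [0.001, 0.001, 0.099], "delta_rot": [0, 0, 0], "jaw": 240}
  ]
}}

```text
t: 6.13
tool_pos: [0.4425, 0.0544, 0.0812]
orientation: [0.556, 0.831, 0.0, 0.001]
wrist_force: [-0.2, 0.2, -0.4]
grip_width: 0.0114
```

Run:
```python
from h import *
need([0.4417,0.0535,0.080],112.5)
```

```text
t 6.13 pos [0.4425 0.0544 0.0812] w 11.41 F [-0.24  0.22 -0.38] shift mm [-0.6 -1.1  1.2] rot [ 0.09  0.04 -0.02]
```

>>> {"name": "servo_tool", "arguments": {
  "steps": [
    {"xyz": [0, 0, 0.001], "delta_rot": [0, 0, 0], "jaw": 240},
    {"xyz": [0, 0, 0.002], "delta_rot": [0, 0, 0], "jaw": 240},
    {"xyz": [0, 0, 0.003], "delta_rot": [0, 0, 0], "jaw": 240},
    {"xyz": [0, 0, 0.003], "delta_rot": [0, 0, 0], "jaw": 240}
  ]
}}

```text
t: 6.47
tool_pos: [0.4423, 0.0547, 0.0784]
orientation: [0.555, 0.832, 0.0, 0.001]
wrist_force: [-2.7, -0.6, 13.7]
grip_width: 0.0112
```

>>> {"name": "servo_tool", "arguments": {
  "steps": [
    {"xyz": [0, 0, -0.001], "delta_rot": [0, 0, 0], "jaw": 240},
    {"xyz": [0, 0, -0.001], "delta_rot": [0, 0, 0], "jaw": 225},
    {"xyz": [0, 0, -0.001], "delta_rot": [0, 0, 0], "jaw": 210},
    {"xyz": [0, 0, -0.001], "delta_rot": [0, 0, 0], "jaw": 190},
    {"xyz": [0, 0, -0.001], "delta_rot": [0, 0, 0], "jaw": 160},
    {"xyz": [0, 0, -0.001], "delta_rot": [0, 0, 0], "jaw": 140},
    {"xyz": [0, 0, -0.001], "delta_rot": [0, 0, 0], "jaw": 140},
    {"xyz": [0, 0, -0.03], "delta_rot": [0, 0, 0], "jaw": 140},
    {"xyz": [0, 0, -0.065], "delta_rot": [0, 0, 0], "jaw": 120},
    {"xyz": [0, 0, -0.1], "delta_rot": [0, 0, 0], "jaw": 60},
    {"xyz": [0, 0, -0.11], "delta_rot": [0, 0, 0], "jaw": 60},
    {"xyz": [0, 0, -0.11], "delta_rot": [0, 0, 0], "jaw": 60}
  ]
}}

```text
t: 7.47
tool_pos: [0.4435, 0.0549, 0.19]
orientation: [0.556, 0.831, 0.001, 0.002]
wrist_force: [0.6, -0.9, -0.7]
grip_width: 0.0653
```

Run:
```python
from h import *
w=ctrl.grab_frame("wrist"); cv2.imwrite("pics/w4.png",w["image"][:,:,::-1])
print("pred center roof", proj(w,[[.4417,.0535,.062],[.4417,.0535,.006]]))
need([0.4942,-0.297,0.19],112.5)
```

```text
pred center roof [[316.89143224 231.79770049]
 [317.13615541 213.02200468]]
t 7.52 pos [0.4425 0.0544 0.1882] w 65.67 F [-0.18  0.44 -0.46] shift mm [-344.5  -86.4   -1.5] rot [ 0.14  0.09 -0.04]
```

View pics/w4.png

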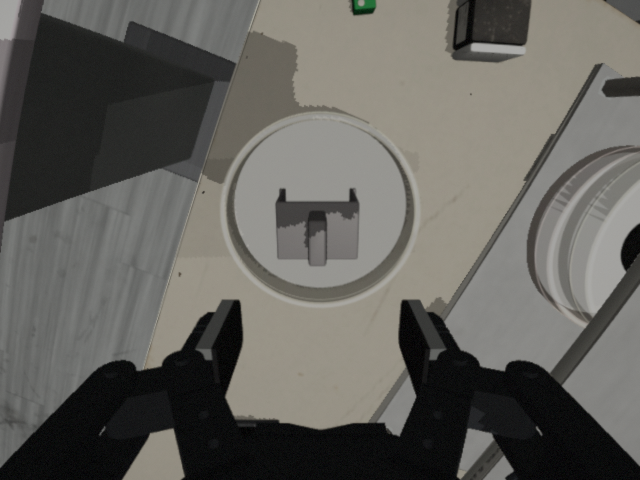

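The cover stands upright, near the centre of the dish at (317,230). Next I'll go above the tweezers grips.

>>> {"name": "servo_tool", "arguments": {
  "steps": [
    {"xyz": [-0.02, -0.005, 0], "delta_rot": [0, 0, 0], "jaw": 60},
    {"xyz": [-0.055, -0.014, 0], "delta_rot": [0, 0, 0], "jaw": 60},
    {"xyz": [-0.09, -0.023, 0], "delta_rot": [0, 0, 0], "jaw": 60},
    {"xyz": [-0.125, -0.031, 0], "delta_rot": [0, 0, 0], "jaw": 60},
    {"xyz": [-0.16, -0.04, 0], "delta_rot": [0, 0, 0], "jaw": 60},
    {"xyz": [-0.195, -0.049, 0], "delta_rot": [0, 0, 0], "jaw": 60},
    {"xyz": [-0.23, -0.058, 0], "delta_rot": [0, 0, 0], "jaw": 60},
    {"xyz": [-0.265, -0.066, 0], "delta_rot": [0, 0, 0], "jaw": 60},
    {"xyz": [-0.3, -0.075, 0], "delta_rot": [0, 0, 0], "jaw": 60},
    {"xyz": [-0.33, -0.083, 0], "delta_rot": [0, 0, 0], "jaw": 60},
    {"xyz": [-0.344, -0.086, 0], "delta_rot": [0, 0, 0], "jaw": 60},
    {"xyz": [-0.344, -0.086, 0], "delta_rot": [0, 0, 0], "jaw": 60},
    {"xyz": [-0.344, -0.086, 0], "delta_rot": [0, 0, 0], "jaw": 40}
  ]
}}

```text
t: 8.6
tool_pos: [0.4932, -0.2956, 0.1853]
orientation: [0.556, 0.831, 0.0, -0.002]
wrist_force: [-0.4, 0.6, 0.5]
grip_width: 0.0718
```

Run:
```python
from h import *
import pickle
w=ctrl.grab_frame("wrist"); cv2.imwrite("pics/w5.png",w["image"][:,:,::-1])
tp=ctrl.grab_frame("top"); crop(tp,"top5",(335,235),110,80,7)
pickle.dump((w,tp),open("w5.pkl","wb"))
a=np.radians(-67.5);c,s=np.cos(a),np.sin(a)
T=lambda m:np.array(m)/1e3@np.array([[c,s,0],[-s,c,0],[0,0,1]])+[.4942,-.297,0]
print(np.round(proj(w,T([(-15,24,52),(15,24,52),(-15,-24,52),(15,-24,52),(-110,42,8),(-110,-42,8),(70,-42,8),(70,42,8)]))))
need([0.4942,-0.297,0.036],112.5)
```

```text
top5 offset 280 195 scale 7
[[354. 212.]
 [353. 251.]
 [289. 212.]
 [290. 251.]
 [376.  80.]
 [267.  80.]
 [275. 292.]
 [367. 292.]]
t 8.7 pos [ 0.4938 -0.294   0.1863] w 71.77 F [-0.29  0.2   0.15] shift mm [ -3.2  -0.7 150.3] rot [-0.04 -0.12  0.13]
```

View pics/w5.png

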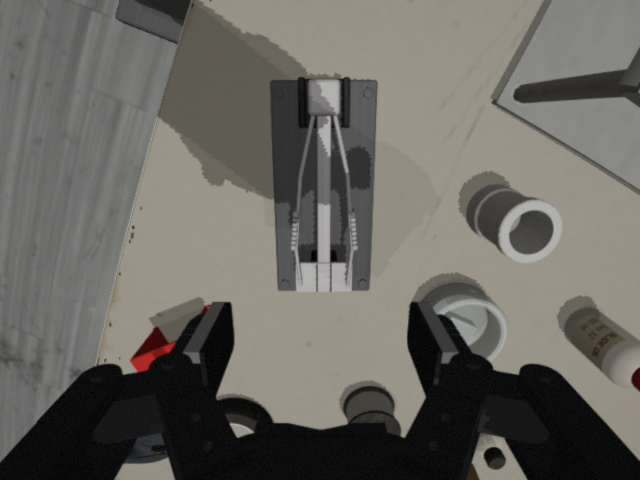

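Run:
```python
from h import *
import pickle
w,tp=pickle.load(open("w5.pkl","rb"))
# camera in tool frame from w5 (mean of readings for TCP)
Rt=R.from_euler("z",112.5,degrees=True)*R.from_euler("x",180,degrees=True)
Rc=R.from_quat(w["orientation"]); 
for tcp in ([.4932,-.2956,.1853],[.4938,-.294,.1863]):
    print("cam in tool",Rt.inv().apply(w["origin"]-np.array(tcp)), (Rt.inv()*Rc).as_rotvec(degrees=True))
    for dz in (.09,.134,.15): print(dz,proj(w,np.array(tcp)+Rt.apply([0,0,dz])))
```

```text
cam in tool [ 7.77618521e-02 -7.65640616e-05 -1.31900450e-01] [117.73212622 117.76734909  18.48184799]
0.09 [[321.06116432 249.22102235]]
0.134 [[321.04212839 229.60032934]]
0.15 [[321.03650082 223.86208694]]
cam in tool [ 0.07651325 -0.00124319 -0.13090045] [117.73212622 117.76734909  18.48184799]
0.09 [[322.92521065 247.86678841]]
0.134 [[322.62261073 228.35705223]]
0.15 [[322.5340182  222.65791735]]
```

View pics/top5.png

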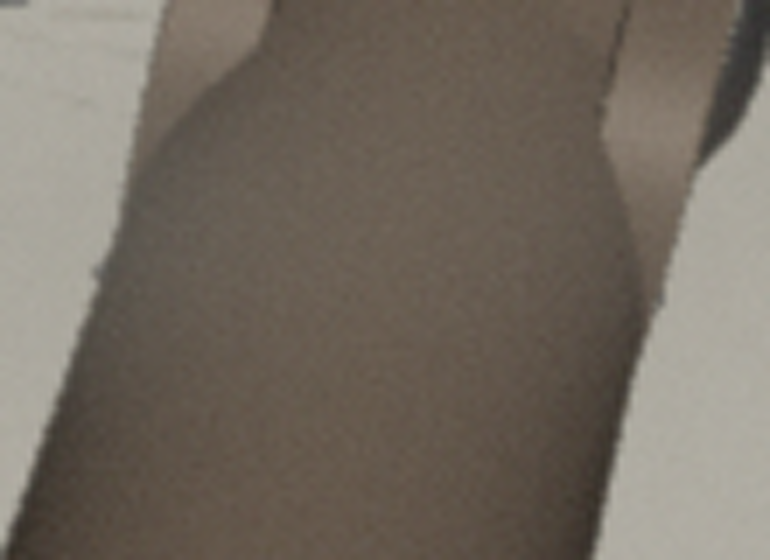

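The tweezers are at (324,190). The grips show at (295,231) and (353,231), about 2 mm to the +y side of the tool axis, which projects at column 321. I'll correct for that and go down.

>>> {"name": "servo_tool", "arguments": {
  "steps": [
    {"xyz": [-0.002, 0.002, 0.03], "delta_rot": [0, 0, 0], "jaw": 40},
    {"xyz": [-0.002, 0.002, 0.06], "delta_rot": [0, 0, 0], "jaw": 40},
    {"xyz": [-0.002, 0.002, 0.09], "delta_rot": [0, 0, 0], "jaw": 40},
    {"xyz": [-0.002, 0.002, 0.115], "delta_rot": [0, 0, 0], "jaw": 40},
    {"xyz": [-0.002, 0.002, 0.135], "delta_rot": [0, 0, 0], "jaw": 40},
    {"xyz": [-0.002, 0.002, 0.147], "delta_rot": [0, 0, 0], "jaw": 50},
    {"xyz": [-0.002, 0.002, 0.15], "delta_rot": [0, 0, 0], "jaw": 70},
    {"xyz": [-0.002, 0.002, 0.15], "delta_rot": [0, 0, 0], "jaw": 90},
    {"xyz": [-0.002, 0.002, 0.15], "delta_rot": [0, 0, 0], "jaw": 90},
    {"xyz": [-0.002, 0.002, 0.15], "delta_rot": [0, 0, 0], "jaw": 90}
  ],
  "force": 20
}}

```text
t: 9.53
tool_pos: [0.4976, -0.2974, 0.0388]
orientation: [0.555, 0.832, 0.0, 0.001]
wrist_force: [-0.3, 0.9, 0.3]
grip_width: 0.0552
```

Run:
```python
from h import *
import pickle
w=ctrl.grab_frame("wrist"); cv2.imwrite("pics/w6.png",w["image"][:,:,::-1])
need([0.4942,-0.297,0.036],112.5)
```

```text
t 9.58 pos [ 0.4974 -0.2975  0.0387] w 55.31 F [-0.52  0.4   0.45] shift mm [ 1.7 -2.8  2.7] rot [0.08 0.11 0.01]
```

View pics/w6.png

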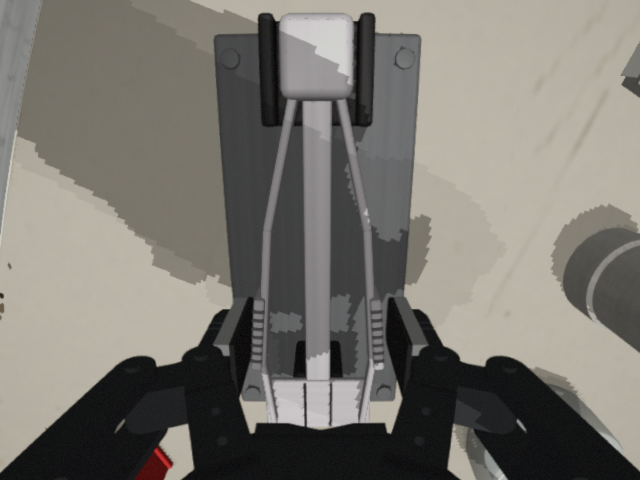

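Both grips sit between the pads: grips at x≈253–383 px, pads at 251–388, rows 300–365. I'll go 4 mm lower and close in small steps.

>>> {"name": "servo_tool", "arguments": {
  "steps": [
    {"xyz": [0, 0, 0.002], "delta_rot": [0, 0, 0], "jaw": 90},
    {"xyz": [0, 0, 0.004], "delta_rot": [0, 0, 0], "jaw": 95},
    {"xyz": [0, 0, 0.004], "delta_rot": [0, 0, 0], "jaw": 100},
    {"xyz": [0, 0, 0.004], "delta_rot": [0, 0, 0], "jaw": 105},
    {"xyz": [0, 0, 0.004], "delta_rot": [0, 0, 0], "jaw": 110},
    {"xyz": [0, 0, 0.004], "delta_rot": [0, 0, 0], "jaw": 115},
    {"xyz": [0, 0, 0.004], "delta_rot": [0, 0, 0], "jaw": 120},
    {"xyz": [0, 0, 0.004], "delta_rot": [0, 0, 0], "jaw": 125},
    {"xyz": [0, 0, 0.004], "delta_rot": [0, 0, 0], "jaw": 125},
    {"xyz": [0, 0, 0.004], "delta_rot": [0, 0, 0], "jaw": 125}
  ]
}}

```text
t: 10.42
tool_pos: [0.497, -0.2975, 0.0337]
orientation: [0.556, 0.831, -0.0, 0.001]
wrist_force: [0.1, -1.2, 5.3]
grip_width: 0.0433
```

Run:
```python
from h import *
import pickle
w=ctrl.grab_frame("wrist"); cv2.imwrite("pics/w7.png",w["image"][:,:,::-1])
need([0.4942,-0.297,0.036],112.5)
```

```text
t 10.47 pos [ 0.497  -0.2975  0.0337] w 43.76 F [-0.43 -0.94  5.48] shift mm [ 1.5 -2.4 -2.3] rot [0.03 0.05 0.  ]
```

View pics/w7.png

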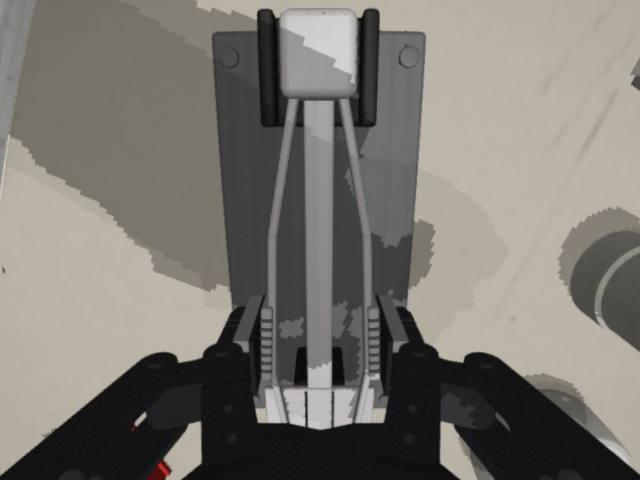

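Both pads touch the grips symmetrically. I'll squeeze to about 36 mm, then lift.

>>> {"name": "servo_tool", "arguments": {
  "steps": [
    {"xyz": [0, 0, 0], "delta_rot": [0, 0, 0], "jaw": 129},
    {"xyz": [0, 0, -0.001], "delta_rot": [0, 0, 0], "jaw": 133},
    {"xyz": [0, 0, -0.001], "delta_rot": [0, 0, 0], "jaw": 137},
    {"xyz": [0, 0, -0.001], "delta_rot": [0, 0, 0], "jaw": 141},
    {"xyz": [0, 0, -0.001], "delta_rot": [0, 0, 0], "jaw": 145},
    {"xyz": [0, 0, -0.001], "delta_rot": [0, 0, 0], "jaw": 145},
    {"xyz": [0, 0, -0.001], "delta_rot": [0, 0, 0], "jaw": 145},
    {"xyz": [0, 0, -0.004], "delta_rot": [0, 0, 0], "jaw": 145},
    {"xyz": [0, 0, -0.008], "delta_rot": [0, 0, 0], "jaw": 145},
    {"xyz": [0, 0, -0.012], "delta_rot": [0, 0, 0], "jaw": 145},
    {"xyz": [0, 0, -0.012], "delta_rot": [0, 0, 0], "jaw": 145}
  ]
}}

```text
t: 11.38
tool_pos: [0.4969, -0.2972, 0.046]
orientation: [0.555, 0.832, 0.0, 0.0]
wrist_force: [-0.4, 0.2, -1.5]
grip_width: 0.0372
```

Run:
```python
from h import *
import pickle
w=ctrl.grab_frame("wrist"); cv2.imwrite("pics/w8.png",w["image"][:,:,::-1])
need([0.4942,-0.297,0.036],112.5)
```

```text
t 11.43 pos [ 0.4968 -0.2972  0.0457] w 36.97 F [-0.06  0.13 -0.84] shift mm [ 1.2 -2.3  9.7] rot [0.03 0.03 0.01]
```

View pics/w8.png

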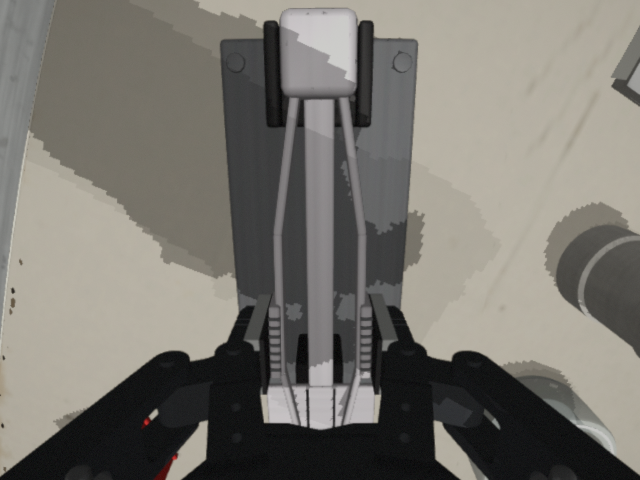

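The tweezers rise level with the jaws: the bow stays at the same pixel while the stand recedes. I'll lift 80 mm more.

>>> {"name": "servo_tool", "arguments": {
  "steps": [
    {"xyz": [0, 0, -0.008], "delta_rot": [0, 0, 0], "jaw": 145},
    {"xyz": [0, 0, -0.02], "delta_rot": [0, 0, 0], "jaw": 145},
    {"xyz": [0, 0, -0.035], "delta_rot": [0, 0, 0], "jaw": 145},
    {"xyz": [0, 0, -0.05], "delta_rot": [0, 0, 0], "jaw": 145},
    {"xyz": [0, 0, -0.065], "delta_rot": [0, 0, 0], "jaw": 145},
    {"xyz": [0, 0, -0.075], "delta_rot": [0, 0, 0], "jaw": 145},
    {"xyz": [0, 0, -0.08], "delta_rot": [0, 0, 0], "jaw": 145},
    {"xyz": [0, 0, -0.08], "delta_rot": [0, 0, 0], "jaw": 148},
    {"xyz": [0, 0, -0.08], "delta_rot": [0, 0, 0], "jaw": 151},
    {"xyz": [0, 0, -0.08], "delta_rot": [0, 0, 0], "jaw": 154},
    {"xyz": [0, 0, -0.08], "delta_rot": [0, 0, 0], "jaw": 154},
    {"xyz": [0, 0, -0.08], "delta_rot": [0, 0, 0], "jaw": 154}
  ]
}}

```text
t: 12.43
tool_pos: [0.4962, -0.297, 0.1245]
orientation: [0.555, 0.832, -0.0, -0.001]
wrist_force: [0.6, -0.0, -1.6]
grip_width: 0.034
```

Run:
```python
from h import *
import pickle
w=ctrl.grab_frame("wrist"); cv2.imwrite("pics/w9.png",w["image"][:,:,::-1]); crop(w,"w9c",(320,395),130,90,6)
for i in range(3): need([0.4942,-0.297,0.036],112.5)
```

```text
w9c offset 255 350 scale 6
t 12.48 pos [ 0.4963 -0.297   0.1246] w 33.52 F [ 0.65  1.03 -1.47] shift mm [ 0.7 -1.9 88.6] rot [-0.03 -0.06  0.01]
t 12.48 pos [ 0.4963 -0.297   0.1246] w 33.52 F [ 0.65  1.03 -1.47] shift mm [ 0.7 -1.9 88.6] rot [-0.03 -0.06  0.01]
t 12.48 pos [ 0.4963 -0.297   0.1246] w 33.52 F [ 0.65  1.03 -1.47] shift mm [ 0.7 -1.9 88.6] rot [-0.03 -0.06  0.01]
```

View pics/w9.png

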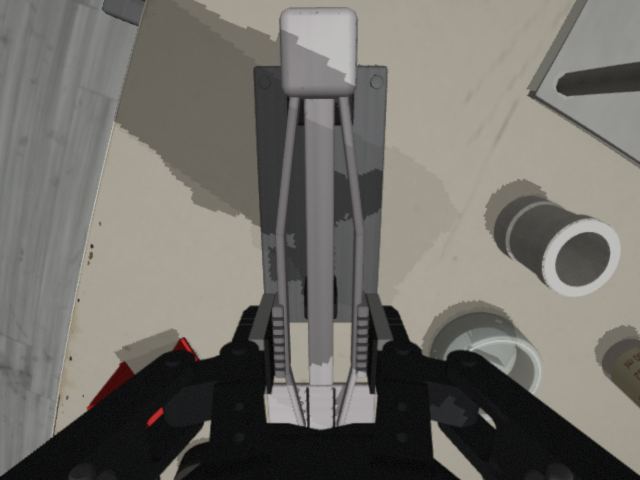

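View pics/w9c.png

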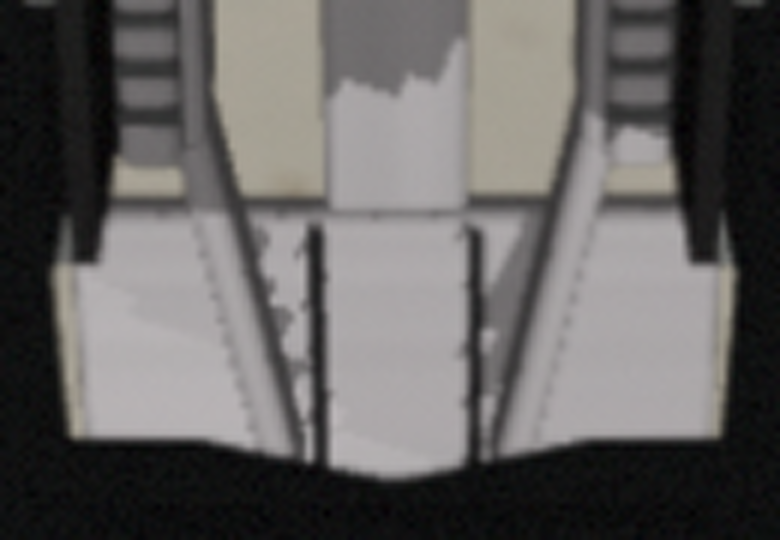

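>>> {"name": "servo_tool", "arguments": {
  "steps": [
    {"xyz": [0, 0, 0], "delta_rot": [0, 0, 0], "jaw": 155},
    {"xyz": [0, 0, 0], "delta_rot": [0, 0, 0], "jaw": 156},
    {"xyz": [0, 0, 0], "delta_rot": [0, 0, 0], "jaw": 157},
    {"xyz": [0, 0, 0], "delta_rot": [0, 0, 0], "jaw": 158},
    {"xyz": [0, 0, 0], "delta_rot": [0, 0, 0], "jaw": 158},
    {"xyz": [0, 0, 0], "delta_rot": [0, 0, 0], "jaw": 158}
  ]
}}

```text
t: 12.98
tool_pos: [0.4966, -0.2972, 0.1253]
orientation: [0.556, 0.832, -0.0, 0.0]
wrist_force: [0.2, 0.3, -0.5]
grip_width: 0.0322
```

Run:
```python
from h import *
W=[]
w=ctrl.grab_frame("wrist"); crop(w,"w10c",(320,385),130,90,6)
for i in range(4):
    W.append(ctrl.read_state()["grip_width"]*1e3); p=ctrl.grab_frame("scene")
print(W)
a=np.radians(-67.5);e=np.array([np.cos(a),np.sin(a),0])
print(proj(p,np.array([.4963,-.297,.134])+.045*e))
crop(p,"s10",proj(p,[.4963,-.297,.134])[0],90,70,8)
t=ctrl.grab_frame("top"); crop(t,"t10",proj(t,[.4963,-.297,.134])[0],100,75,8)
```

```text
w10c offset 255 340 scale 6
[32.54315587265401, 32.664690410800034, 32.89909483812059, 32.360011145849334]
[[341.50234367 236.19399165]]
s10 offset 282 192 scale 8
t10 offset 293 187 scale 8
```

View pics/w10c.png

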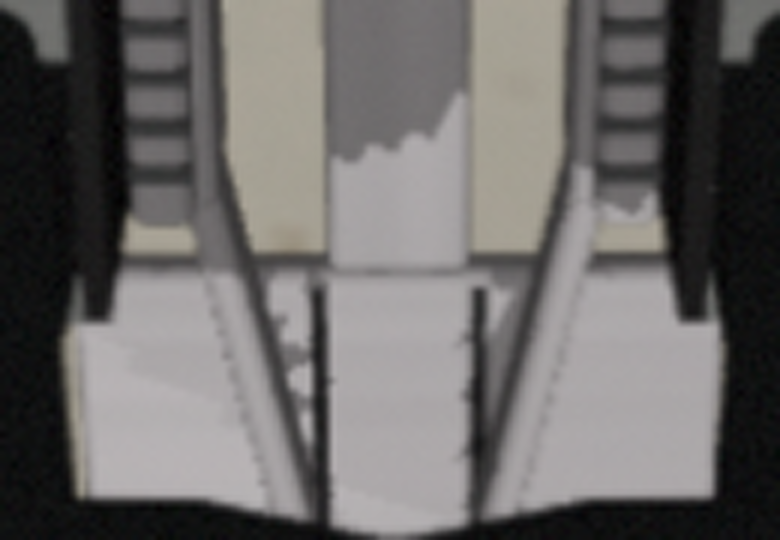

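View pics/s10.png

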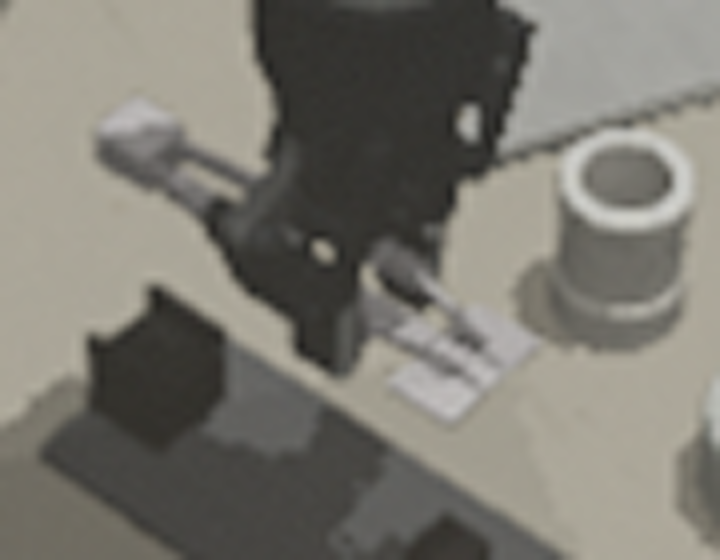

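View pics/t10.png

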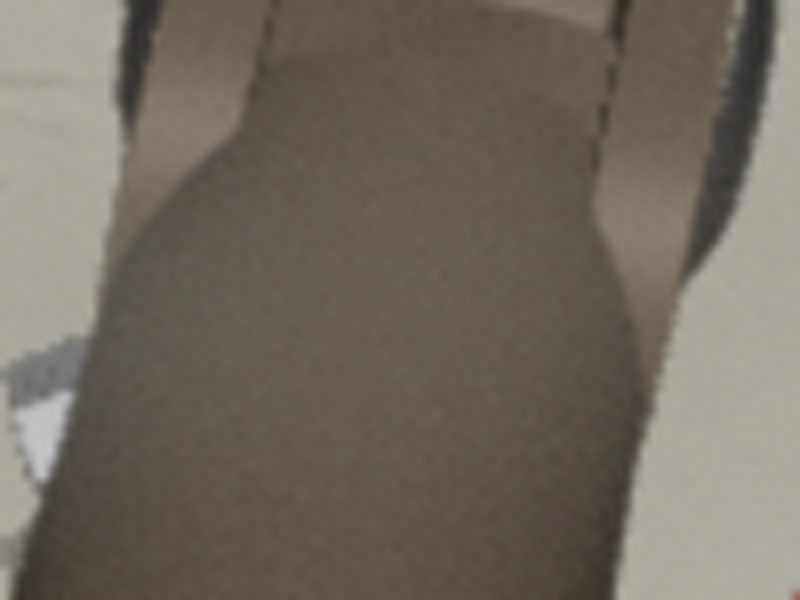

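The wrist view cuts off just short of the tips. I'll check the tip gap against the leg shape in the earlier full view (w5).

Run:
```python
from h import *
im=cv2.imread("pics/w5.png"); cv2.imwrite("pics/w5c.png",cv2.resize(im[200:300,270:380],None,fx=7,fy=6 if 0 else 6.0,interpolation=cv2.INTER_CUBIC))
im=cv2.imread("pics/w6.png"); cv2.imwrite("pics/w6c.png",cv2.resize(im[340:435,250:390],None,fx=5.6,fy=5.6,interpolation=cv2.INTER_CUBIC))
```

```text
(no output)
```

View pics/w5c.png

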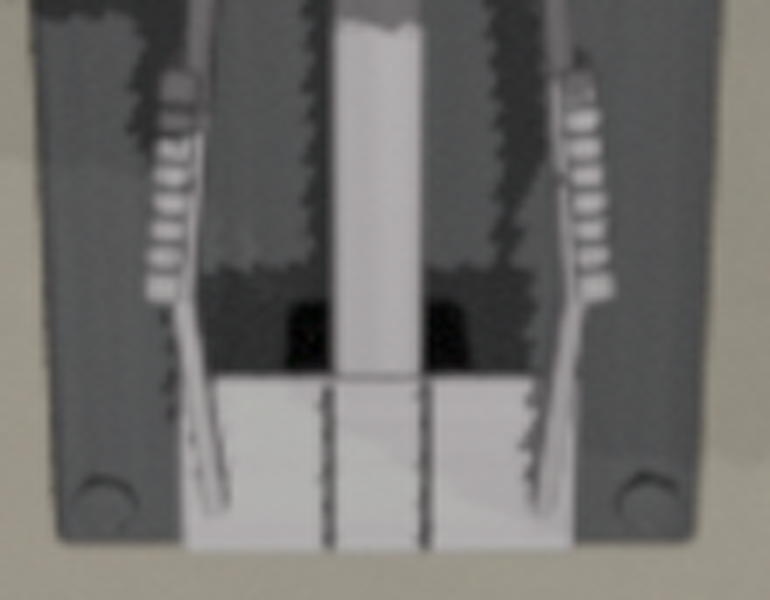

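View pics/w6c.png

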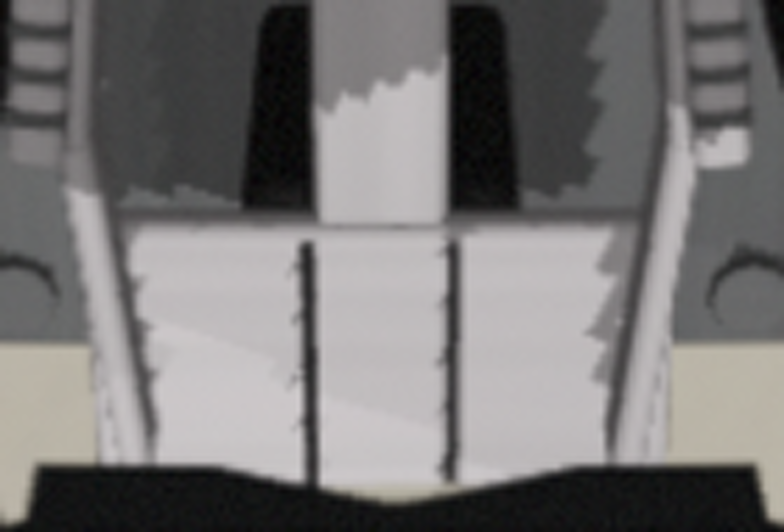

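The full view shows the tips ending almost at the cut-off row, with 81 px at rest for 34 mm. The present 160/6 px therefore means a gap of about 11 mm, which agrees with the jaw width of 32.5 mm. Two more counts, then hold.

>>> {"name": "servo_tool", "arguments": {
  "steps": [
    {"xyz": [0, 0, 0], "delta_rot": [0, 0, 0], "jaw": 159},
    {"xyz": [0, 0, 0], "delta_rot": [0, 0, 0], "jaw": 160},
    {"xyz": [0, 0, 0], "delta_rot": [0, 0, 0], "jaw": 160},
    {"xyz": [0, 0, 0], "delta_rot": [0, 0, 0], "jaw": 160},
    {"xyz": [0, 0, 0], "delta_rot": [0, 0, 0], "jaw": 160},
    {"xyz": [0, 0, 0], "delta_rot": [0, 0, 0], "jaw": 160},
    {"xyz": [0, 0, 0], "delta_rot": [0, 0, 0], "jaw": 160},
    {"xyz": [0, 0, 0], "delta_rot": [0, 0, 0], "jaw": 160},
    {"xyz": [0, 0, 0], "delta_rot": [0, 0, 0], "jaw": 160}
  ]
}}

```text
t: 14.03
tool_pos: [0.4966, -0.2972, 0.1253]
orientation: [0.556, 0.831, -0.0, 0.0]
wrist_force: [-0.5, -0.7, -1.1]
grip_width: 0.0319
```

Run:
```python
from h import *
W=[]
w=ctrl.grab_frame("wrist"); crop(w,"w11c",(320,385),130,90,6)
for i in range(4):
    W.append(ctrl.read_state()["grip_width"]*1e3); p=ctrl.grab_frame("scene")
print(np.round(W,2)); crop(p,"dish11",(257,182),100,75,7)
```

```text
w11c offset 255 340 scale 6
[32.1  31.98 31.97 31.87]
dish11 offset 207 144 scale 7
```

View pics/w11c.png

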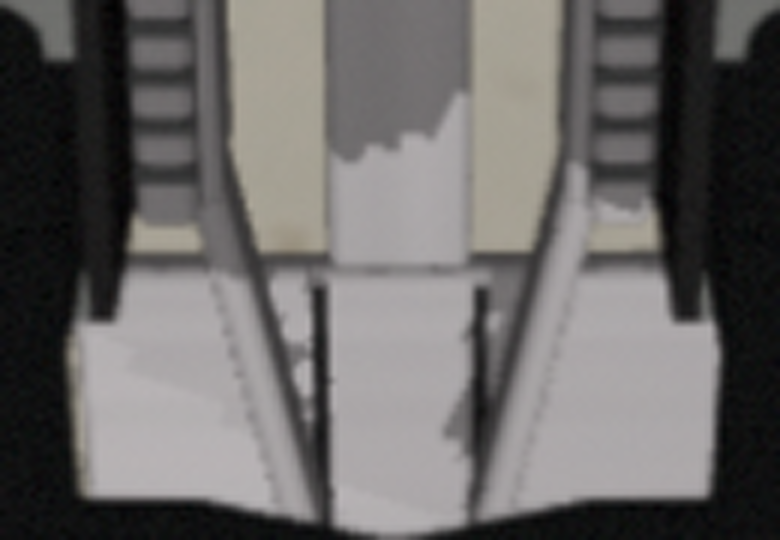

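View pics/dish11.png

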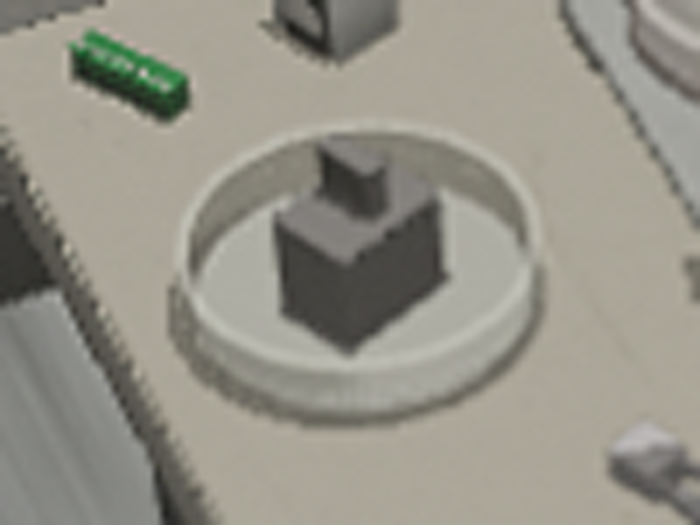

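The tip inner edges now stand over the lines at crop x = 325 and 473, a gap of about 10 mm at a jaw width of 32.0 mm. The cover is upright in the dish. I'll hold for 3 s.

>>> {"name": "servo_tool", "arguments": {
  "steps": [
    {"xyz": [0, 0, 0], "delta_rot": [0, 0, 0], "jaw": 160},
    {"xyz": [0, 0, 0], "delta_rot": [0, 0, 0], "jaw": 160},
    {"xyz": [0, 0, 0], "delta_rot": [0, 0, 0], "jaw": 160},
    {"xyz": [0, 0, 0], "delta_rot": [0, 0, 0], "jaw": 160},
    {"xyz": [0, 0, 0], "delta_rot": [0, 0, 0], "jaw": 160},
    {"xyz": [0, 0, 0], "delta_rot": [0, 0, 0], "jaw": 160},
    {"xyz": [0, 0, 0], "delta_rot": [0, 0, 0], "jaw": 160},
    {"xyz": [0, 0, 0], "delta_rot": [0, 0, 0], "jaw": 160},
    {"xyz": [0, 0, 0], "delta_rot": [0, 0, 0], "jaw": 160},
    {"xyz": [0, 0, 0], "delta_rot": [0, 0, 0], "jaw": 160},
    {"xyz": [0, 0, 0], "delta_rot": [0, 0, 0], "jaw": 160},
    {"xyz": [0, 0, 0], "delta_rot": [0, 0, 0], "jaw": 160},
    {"xyz": [0, 0, 0], "delta_rot": [0, 0, 0], "jaw": 160},
    {"xyz": [0, 0, 0], "delta_rot": [0, 0, 0], "jaw": 160},
    {"xyz": [0, 0, 0], "delta_rot": [0, 0, 0], "jaw": 160},
    {"xyz": [0, 0, 0], "delta_rot": [0, 0, 0], "jaw": 160},
    {"xyz": [0, 0, 0], "delta_rot": [0, 0, 0], "jaw": 160},
    {"xyz": [0, 0, 0], "delta_rot": [0, 0, 0], "jaw": 160},
    {"xyz": [0, 0, 0], "delta_rot": [0, 0, 0], "jaw": 160},
    {"xyz": [0, 0, 0], "delta_rot": [0, 0, 0], "jaw": 160}
  ]
}}

```text
t: 15.95
tool_pos: [0.4966, -0.2972, 0.1253]
orientation: [0.555, 0.832, 0.0, 0.0]
wrist_force: [-0.6, 0.0, 0.2]
grip_width: 0.0321
```

>>> {"name": "servo_tool", "arguments": {
  "steps": [
    {"xyz": [0, 0, 0], "delta_rot": [0, 0, 0], "jaw": 160},
    {"xyz": [0, 0, 0], "delta_rot": [0, 0, 0], "jaw": 160},
    {"xyz": [0, 0, 0], "delta_rot": [0, 0, 0], "jaw": 160},
    {"xyz": [0, 0, 0], "delta_rot": [0, 0, 0], "jaw": 160},
    {"xyz": [0, 0, 0], "delta_rot": [0, 0, 0], "jaw": 160},
    {"xyz": [0, 0, 0], "delta_rot": [0, 0, 0], "jaw": 160},
    {"xyz": [0, 0, 0], "delta_rot": [0, 0, 0], "jaw": 160},
    {"xyz": [0, 0, 0], "delta_rot": [0, 0, 0], "jaw": 160},
    {"xyz": [0, 0, 0], "delta_rot": [0, 0, 0], "jaw": 160},
    {"xyz": [0, 0, 0], "delta_rot": [0, 0, 0], "jaw": 160},
    {"xyz": [0, 0, 0], "delta_rot": [0, 0, 0], "jaw": 160},
    {"xyz": [0, 0, 0], "delta_rot": [0, 0, 0], "jaw": 160},
    {"xyz": [0, 0, 0], "delta_rot": [0, 0, 0], "jaw": 160},
    {"xyz": [0, 0, 0], "delta_rot": [0, 0, 0], "jaw": 160},
    {"xyz": [0, 0, 0], "delta_rot": [0, 0, 0], "jaw": 160},
    {"xyz": [0, 0, 0], "delta_rot": [0, 0, 0], "jaw": 160},
    {"xyz": [0, 0, 0], "delta_rot": [0, 0, 0], "jaw": 160},
    {"xyz": [0, 0, 0], "delta_rot": [0, 0, 0], "jaw": 160}
  ]
}}

```text
t: 17.45
tool_pos: [0.4966, -0.2972, 0.1253]
orientation: [0.555, 0.832, -0.0, -0.0]
wrist_force: [0.1, 1.0, -0.9]
grip_width: 0.0317
```

Run:
```python
from h import *
w=ctrl.grab_frame("wrist"); cv2.imwrite("pics/w12.png",w["image"][:,:,::-1])
need([.4966,-.2972,.1253],112.5)
```

```text
t 17.5 pos [ 0.4966 -0.2972  0.1253] w 31.83 F [ 0.51  0.74 -0.32] shift mm [-0.  0. -0.] rot [-0.    0.    0.01]
```

View pics/w12.png

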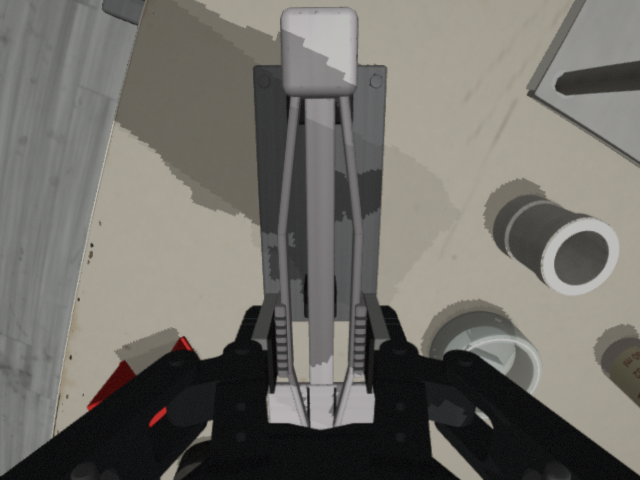

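The hold is steady, with the tweezers level, so I'm handing in.

```bash
python3 -c "
from rig import ctrl
print(ctrl.hand_in())"
```

```text
the job is handed in; nothing more can be done
None
```

I set the grey cover upright near the centre of the dish and let it go. I then lifted the tweezers level by their grips, about 90 mm by the tool's rise. I squeezed them to the 10 mm mark and held that for over 3 s. I handed in at 17.5 s with the tweezers still held up.

- **Tip gap:** jaw width read 31.7–32.1 mm at the end, against 32 mm for the mark. In the last close-up the tip inner edges stood over the two lines, which I measured as about 10.2 mm. The very ends of the tips were just hidden by the gripper body, so I scaled that figure from the picture of the tweezers at rest.
- **Hold:** the arm position stayed constant throughout, and the wrist force was about 1 N.
- **Cover:** it was upright on the dish floor in my last picture of the dish, taken before the final hold.
- **Disagreements:** the wrist and overhead cameras differed by about 2 mm on the tweezers' position; I went by the wrist view. The cover touched down in the dish with about 14 N before I eased off and released it.

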